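# Fill the herb jar, then present its reference slide

### The job

Tip all five root chunks from the weighing pan through the funnel into the jar and set the empty pan back upright on the scale. Then take the clear reference slide out of its wooden stand, gripping it by the clear end (the small corner notch marks the frosted label end), and hold it label side up, level to within about 30 degrees, at least 20 cm above the table for a colleague to read: finish while still holding it there. Leave the other things on the table where they are.

Things in the scene. Friction and masses are not known exactly. Their poses are not given: they have to be found in the camera images.
- scale: digital kitchen scale, 210 x 160 mm, fixed to the table; origin under its centre on the table, z up, display at its -x end; any of three places on the table (jar, scale and stand swap places)
- scale_top (a point): centre of the scale's white platform (150 x 150 mm, top 36 mm above the table)
- pan: open-fronted steel weighing pan on the scale, 0.12 kg. Origin: centre of the underside; +x to the lip, z up. Parallel sides 66 mm apart outside from x = -60 to +20 mm, 32 mm high, can be gripped across; from there walls 26 mm high taper to an open lip 45 mm wide at x = +65 mm. Walls and flat floor 2.5 mm
- pan_lip (a point): middle of the pan's pouring edge, top of its floor
- jar: narrow glass storage jar, fixed to the table, 64 mm across, 106 mm high, with a wide steel filling funnel seated in its mouth: funnel mouth 123 mm across at 182 mm height, cone down to a spout of 40 mm bore whose lower end is 86 mm above the table. A small tab sticks out 15 mm beyond the rim on the jar's +x side. Origin: centre of the jar's underside, z up
- funnel_mouth (a point): centre of the funnel's mouth, level with its rim, 182 mm above the table
- root0_mid (a point): centre of a chunk of dried root, light brown, about 16 mm across and 12.5 mm high, 10 g; one of five alike lying loose in the pan
- root1_mid (a point): centre of a chunk of dried root, light brown, about 16 mm across and 12.5 mm high, 10 g; one of five alike lying loose in the pan
- root2_mid (a point): centre of a chunk of dried root, light brown, about 16 mm across and 12.5 mm high, 10 g; one of five alike lying loose in the pan
- root3_mid (a point): centre of a chunk of dried root, light brown, about 16 mm across and 12.5 mm high, 10 g; one of five alike lying loose in the pan
- root4_mid (a point): centre of a chunk of dried root, light brown, about 16 mm across and 12.5 mm high, 10 g; one of five alike lying loose in the pan
- stand: wooden block, 94 x 46 x 30 mm, fixed to the table, with one groove along its x, 11 mm wide, its floor 16 mm above the table; may be turned any way round. Origin: centre of the underside, z up
- slide: clear cast-resin slide, 100 x 44 x 9 mm, 45 g, on a long edge in the stand's groove, top 30 mm free. Origin: middle of its lower edge. x: along its length to the frosted end; z: up its width as it stands; y: through its thickness, out of the label side. Square notch, 10 x 10 mm, in the +x +z corner: seen from the label side as it stands, at the top left
- slide_label (a point): centre of the frosted label, which covers the last 32 mm of the slide (slide x from +18 to +50 mm) on the +y face only; the rest of the slide is the clear end, with a brown root specimen cast in it. The point's axes are the slide's
- mortar: bystander: white ceramic mortar with pestle, 100 mm across, up to 95 mm high; origin under its centre
- beaker: bystander: small glass beaker, 48 mm across, 62 mm high; origin under its centre
- tin: bystander: flat aluminium ointment tin, 52 mm across, 20 mm high; origin under its centre
- tray: bystander: kraft board tray of root slices with a black spoon, 120 x 160 mm, up to 50 mm high; origin under its centre
Mind the look-alikes: they are no part of the job. What is shaped like the pan but green or red is not meant.

How it is judged:
On the way, in this order (a step that is already met when the one before it is completed fails the run):
1. all five root chunks are in the jar (horizontal distance between each of root0_mid, root1_mid, root2_mid, root3_mid, root4_mid and jar below 0.032 m and height (world z) of each of root0_mid, root1_mid, root2_mid, root3_mid, root4_mid below 0.095 m), for 0.3 s.
2. the pan is back upright on the scale's platform and let go (horizontal distance between pan and scale_top below 0.05 m and angle between pan's own z axis and vertical below 0.12 rad and height (world z) of pan between 0.028 and 0.05 m and contact force between the fingers and pan below 0.2 N), for 0.2 s.
At the end, for the whole second after the job is handed in: All five chunks lie in the jar; the pan stands upright on the scale (within 50 mm of the platform's centre), let go. The fingers alone hold the slide still by its clear end (TCP at slide x below 8 mm), label 180 mm or more above the table, label side up within 0.62 rad (all of step 1 and all of step 2 and height (world z) of slide_label above 0.18 m and angle between slide's own y axis and vertical below 0.62 rad and x of the grasp point in the frame of slide below 0.008 m and contact force between the fingers and slide above 1 N and contact force between slide and jar below 0.05 N and contact force between slide and pan below 0.05 N and linear speed of slide below 0.03 m/s and angular speed of slide below 0.3 rad/s); the arm keeps its last pose, push and grip.
It fails at once if a bystander (mortar, beaker, tin or tray) is pushed more than 40 mm from its place or tipped over (distance of any of mortar, beaker, tin, tray from where it was at the start of the episode above 0.04 m or angle between any of mortar, beaker, tin, tray's own z axis and vertical above 0.5 rad).
It also fails if it takes over 72 s, if anything falls off the work surface, if the arm or the gripper's body presses on something with over 40 N, if the wrist force passes 120 N, or if a joint passes its speed limit or range.

### The arm

A 6-joint arm with a two-finger parallel gripper is mounted at the origin on the work surface. World frame = base frame: x ahead of the robot, y to its left, z up, the work surface at z = 0. Lengths are in m, angles in rad, forces in N, time in s.
With the tool pointing down it reaches from about 0.325 to 0.875 m from the base axis. Payload 4.4 kg.
Tool frame: the origin (TCP) lies between the finger pads, 19 mm behind the fingertips; this is the grasp point; z points along the fingers, y is the line along which they close (so a half turn about z gives the same grasp; the last joint's range is limited). The gripper opens to 85 mm and grips with 20 to 120 N. Pads are 22 mm wide; open, the fingers measure 114 mm over their backs; the gripper's body (76 mm by 85 mm) begins 54 mm behind the grasp point. The pads swing forward as they close: fully open they stand 13 mm farther back than shut.
Start: joints at [1.085, 0.207, 1.542, -0, 1.393, -0.15], TCP at [0.189, 0.543, 0.25] pointing down, gripper open.
Joint ranges: [-2.73, 2.73], [-0.86, 2.22], [0.23, 2.46], [-1.11, 4.25], [0.08, 2.63], [-2.82, 2.82]. Speed limits (rad/s): [2.79, 2.79, 3.14, 3.14, 3.14, 3.14].

### API

Orientations are given as [roll, pitch, yaw] about the fixed x, y, z axes, in that order (R = Rz(yaw) Ry(pitch) Rx(roll)).
In Python, from station import env gives the robot as it stands.
- The arm moves only by the tool arm_command, never from a script. Its argument "moves" is a list of rows, each a list of 3 entries, a list of its own where there are three numbers: the shift along the tool's x, y, z each as a share of 0.4 m, from -1 to 1, then the turn, a rotation vector about the tool's x, y, z each as a share of 30 degrees, from -1 to 1, then the opening, from -1 (shut) to 1 (fully open). In form: [[[tx, ty, tz], [ax, ay, az], grip], ...]. A call has 1 to 5 rows; each row shifts and turns the commanded pose from where the row before left it, along the tool's axes as they then stand; what a row does not reach is not made up. A row lasts 1/8 s, in which the tool goes at most 62.5 mm and 10.7 degrees, less where a joint would pass 70% of its speed; a pose out of reach is approached as far as the arm can. A call with a number of a shift or a turn outside -1 to 1 is refused whole. A call with a gripper value outside its range is refused whole. The fingers move at their own pace and stop on an object; "squeeze" is the grip in N (left out, the last holds). Time passes only in rows, so rows that do not move let the fingers close. It gives the time, the measured TCP pose, the force, the opening and the grip force at its end, in the units of the state.
- env.state(): the state, without advancing time (a new reading comes with each control period).
- env.get_image(name): name is "side" or "top"; returns (picture, depth): 480x640x3 uint8, red, green, blue; 480x640 float32, m along the optical axis (not along the pixel's ray), 0 where there is no reading.
- env.camera_model(name): a dict with "camera_matrix" (3x3 intrinsics, pixels), "cam_to_world" (4x4, takes a point from camera to world coordinates). Camera axes: x right, y down, z forward; pixel columns grow to the right and rows downward; lengths in m; the calibration is good to about 2 mm. A picture is of the moment at which its call begins. camera_model takes no time and is no camera call.
- env.sign_off(): hands the job in; it is judged then, once.
The state is a dict: "t": time; "joint_positions": joint angles; "qvel": joint speeds; "effort": joint torques, N m; "ee_pos": TCP position; "tool_rot": TCP orientation; "wrist_force": force on the tool from outside, world axes, zero at the start; "torque": the same for the moment, N m; "grip_width": finger opening in m; "gripper_force": force on a finger pad.
Only numpy, scipy, OpenCV 4.12 (cv2) and the standard library are available. Lean on these libraries where they do the work, as an engineer would, in place of code of your own. Each camera call takes 0.05 s, during which the arm holds its last target. There are 200 camera calls.

## Working session

There is one attempt and no reset: what is moved stays moved. The work goes in short steps, Python scripts to look and compute and a tool call to move; the robot and the scene stay as the last step left them, time stands still between calls to the robot, and variables do not carry over. Pictures are saved under pics/ and viewed, at most 10 in all, crops included, and the job is handed in when it is done.

Besides the shell and the picture viewer there is one more tool, called by a JSON object that holds its "op" and its "data", one argument or row to a line. arm_command: Moves the arm, as the interface text tells. Its arguments: {"type":"object","properties":{"moves":{"type":"array","items":{"type":"array"}},"squeeze":{"type":"number"}},"required":["moves"]}

```bash
mkdir -p pics; ls; python3 - <<'E'
from station import env
import cv2,numpy as np
for n in("top","side"):
    im,d=env.get_image(n); cv2.imwrite(f"pics/{n}0.png",im[:,:,::-1]); np.save(f"pics/{n}0.npy",d)
    c=env.camera_model(n); print(n,np.round(c["camera_matrix"],1).tolist(),np.round(c["cam_to_world"],3).tolist())
print(env.state())
E
```

```text
pics
top [[478.7, 0.0, 321.2], [0.0, 478.7, 236.5], [0.0, 0.0, 1.0]] [[0.022, -0.985, 0.174, 0.342], [-1.0, -0.025, -0.015, 0.002], [0.019, -0.173, -0.985, 1.015], [0.0, 0.0, 0.0, 1.0]]
side [[545.0, 0.0, 328.6], [0.0, 545.0, 234.2], [0.0, 0.0, 1.0]] [[0.996, -0.066, 0.059, 0.41], [-0.085, -0.543, 0.835, -1.147], [-0.023, -0.837, -0.547, 0.878], [0.0, 0.0, 0.0, 1.0]]
{'t': 0.1, 'joint_positions': array([ 1.08550219e+00,  2.07373747e-01,  1.54280045e+00, -8.52844866e-06,
        1.39348928e+00, -1.50528725e-01]), 'qvel': array([-0.00028933, -0.00242742, -0.00205301, -0.00053392,  0.00072884,
        0.00019503]), 'effort': array([-7.03450842e-04, -3.84095335e+01, -2.92547500e+01, -2.72966172e-04,
        5.00000824e-03, -2.13899136e-05]), 'ee_pos': array([0.18864358, 0.54250148, 0.24892475]), 'tool_rot': array([-3.13954399e+00, -3.02245726e-04,  2.80682845e+00]), 'wrist_force': array([ 0.53814297,  0.37910933, -0.84654069]), 'torque': array([ 0.01600226, -0.02442531,  0.01438489]), 'gripper_force': 0.0, 'grip_width': 0.08506134093532527}
```

View pics/top0.png

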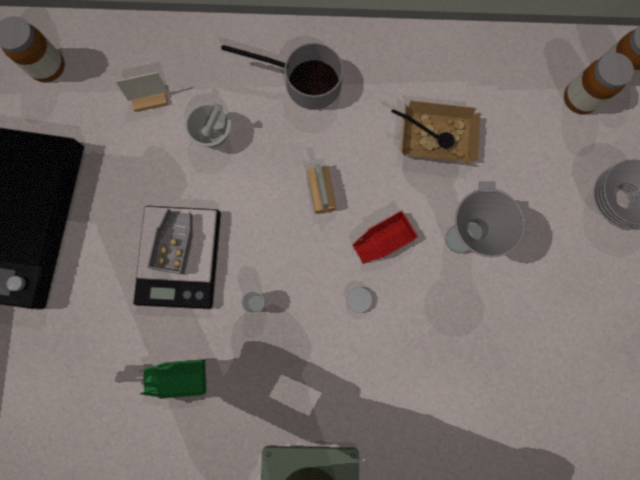

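View pics/side0.png

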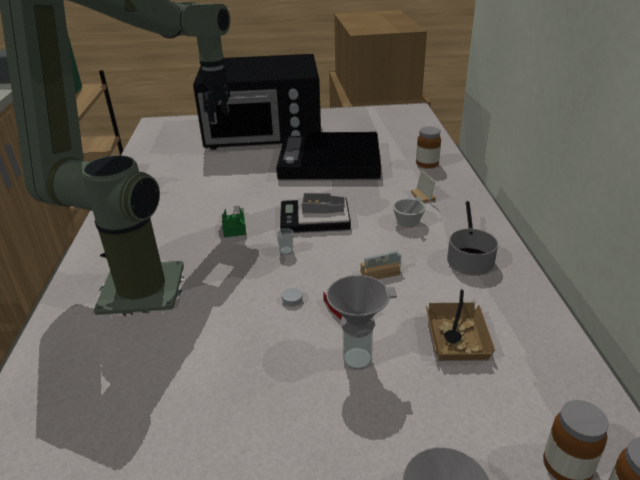

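```bash
python3 - <<'E'
import cv2,numpy as np
t=cv2.imread("pics/top0.png");s=cv2.imread("pics/side0.png")
f=lambda im,u,v,w,h:cv2.resize(im[v:v+h,u:u+w],(400,300),interpolation=cv2.INTER_CUBIC)
m=np.vstack([np.hstack([f(t,120,200,133,100),f(t,280,145,80,60)]),np.hstack([f(s,270,180,100,75),f(s,340,235,80,60)])])
cv2.imwrite("pics/m1.png",cv2.convertScaleAbs(m,alpha=1.4))
E
```

```text
(no output)
```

View pics/m1.png

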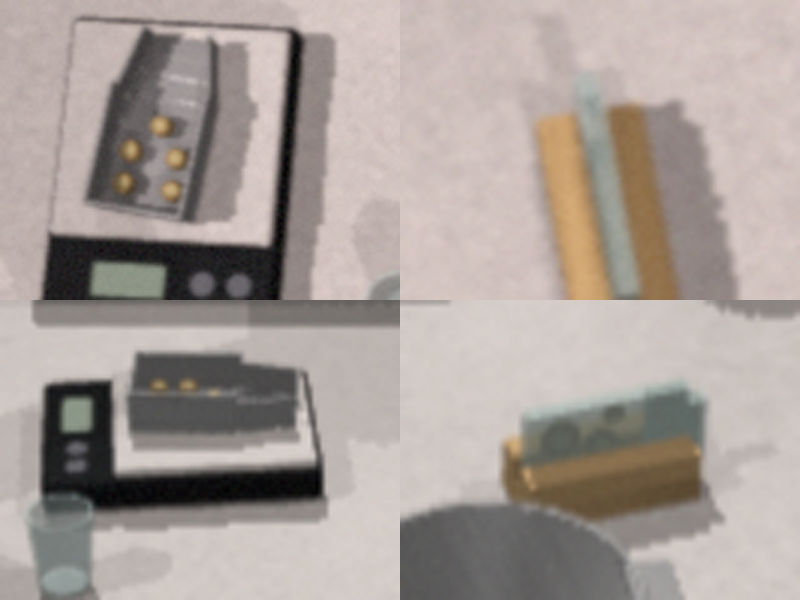

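Pan lip faces world +x; the slide's frosted, notched end is at +x (side crop, notch at about (690,390)), so its label faces +y, away from the side camera. Next I measure the poses.

```bash
cat > h.py <<'E'
import numpy as np,cv2
from scipy.spatial.transform import Rotation as R
from station import env
def cloud(n,d):
    c=env.camera_model(n);K=c["camera_matrix"];T=c["cam_to_world"]
    v,u=np.mgrid[:480,:640];p=np.stack([(u-K[0,2])/K[0,0]*d,(v-K[1,2])/K[1,1]*d,d],-1)
    return p@T[:3,:3].T+T[:3,3]
def ray(n,uv,z):
    c=env.camera_model(n);K=c["camera_matrix"];T=c["cam_to_world"]
    uv=np.atleast_2d(uv).astype(float);r=np.c_[(uv-K[:2,2])/[K[0,0],K[1,1]],np.ones(len(uv))]@T[:3,:3].T
    return (T[:3,3]+r*((z-T[2,3])/r[:,2])[:,None])[:,:2]
def circ(p):
    s=np.linalg.lstsq(np.c_[2*p,np.ones(len(p))],(p**2).sum(1),rcond=None)[0];return s[:2],np.sqrt(s[2]+s[:2]@s[:2])
E
python3 - <<'E'
from h import *
np.set_printoptions(precision=4,suppress=True)
def box(p,s):
    r=cv2.minAreaRect((p*1000).astype(np.float32));print(s,len(p),np.round(r,1) if 0 else r)
for n in("top","side"):
    d=np.load(f"pics/{n}0.npy");P=cloud(n,d).reshape(-1,3);P=P[(d.ravel()>0)&(np.abs(P[:,1])<.5)&(P[:,0]>.15)&(P[:,0]<.75)]
    def sel(c,r,a,b):return P[(np.hypot(P[:,0]-c[0],P[:,1]-c[1])<r)&(P[:,2]>a)&(P[:,2]<b)]
    print(n,"table",np.median(P[:,2]))
    q=P[(P[:,2]>.172)&(P[:,2]<.192)&(P[:,1]<-.2)];
    if len(q)>20: h=cv2.convexHull(q[:,:2].astype(np.float32))[:,0];print("funnel",circ(h),q.mean(0),len(q))
    q=P[(P[:,2]>.03)&(P[:,2]<.042)&(P[:,1]>.18)&(P[:,1]<.45)&(P[:,0]>.3)&(P[:,0]<.6)];box(q[:,:2],"scale top")
    q=P[(P[:,2]>.044)&(P[:,2]<.08)&(P[:,1]>.18)&(P[:,1]<.45)&(P[:,0]>.3)&(P[:,0]<.6)];box(q[:,:2],"pan");print(q[:,2].max())
    q=P[(P[:,2]>.024)&(P[:,2]<.035)&(np.abs(P[:,1])<.06)&(P[:,0]>.38)&(P[:,0]<.6)];box(q[:,:2],"stand")
    q=P[(P[:,2]>.04)&(P[:,2]<.07)&(np.abs(P[:,1])<.06)&(P[:,0]>.38)&(P[:,0]<.6)];box(q[:,:2],"slide") if len(q)>5 else print("noslide",len(q))
# colour: wood in top, chunks
im=cv2.imread("pics/top0.png");H=cv2.cvtColor(im,cv2.COLOR_BGR2HSV)
m=cv2.inRange(H,(8,90,60),(28,255,255))
w=np.zeros_like(m);w[150:220,295:345]=m[150:220,295:345]
uv=np.argwhere(w)[:,::-1];print(uv.min(0),uv.max(0))
box(ray("top",uv,.03),"wood z.03")
k=np.zeros_like(m);k[230:272,145:195]=m[230:272,145:195]
n,l,s,c=cv2.connectedComponentsWithStats(k);print(c[1:],ray("top",c[1:],.047))
E
```

```text
top table 8.547552250015578e-05
funnel (array([ 0.5273, -0.3113]), np.float64(0.06506145484256808)) [ 0.5332 -0.3186  0.1798] 1295
scale top 4561 ((466.7648620605469, 284.55682373046875), (154.33969116210938, 203.85670471191406), 87.85160827636719)
pan 880 ((495.63031005859375, 288.1962585449219), (68.85832977294922, 126.35845947265625), 81.61418914794922)
0.07290983775281445
stand 205 ((589.4758911132812, -17.746349334716797), (29.295669555664062, 46.359580993652344), 10.237841606140137)
slide 58 ((589.3916625976562, -17.750411987304688), (21.26038360595703, 9.001616477966309), 11.768917083740234)
side table 0.00045172637658091874
funnel (array([ 0.5274, -0.3105]), np.float64(0.06580060010265164)) [ 0.5307 -0.2954  0.1799] 792
scale top 849 ((468.45086669921875, 283.92626953125), (158.68055725097656, 203.44345092773438), 87.93649291992188)
pan 613 ((495.705078125, 288.1972351074219), (83.08251190185547, 125.24366760253906), 80.85652923583984)
0.07364024909049338
stand 87 ((586.8898315429688, -18.64512825012207), (23.55901527404785, 50.290496826171875), 11.699753761291504)
slide 71 ((589.0291748046875, -21.101537704467773), (17.650419235229492, 20.910076141357422), 86.5364761352539)
[308 166] [335 212]
wood z.03 662 ((618.2391967773438, -10.533477783203125), (98.2051010131836, 44.969200134277344), 12.03419303894043)
[[173.4    241.6   ]
 [163.1282 249.9744]
 [178.4194 252.4516]
 [160.7143 260.6   ]
 [176.75   263.2857]] [[0.4943 0.2883]
 [0.4765 0.3078]
 [0.4722 0.2765]
 [0.4547 0.3109]
 [0.4501 0.2782]]
```

```bash
python3 - <<'E'
from h import *
np.set_printoptions(precision=4,suppress=True)
def box(p,s):print(s,len(p),cv2.minAreaRect((p*1000).astype(np.float32)))
for n in("top","side"):
    d=np.load(f"pics/{n}0.npy");P=cloud(n,d).reshape(-1,3);P=P[(d.ravel()>0)&(np.abs(P[:,1])<.5)&(P[:,0]>.15)&(P[:,0]<.75)]
    q=P[(P[:,2]>.172)&(P[:,2]<.192)&(P[:,1]<-.2)];c=np.array([.525,-.311])
    for i in range(6):
        q2=q[np.hypot(*(q[:,:2]-c).T)<.066];h=cv2.convexHull(q2[:,:2].astype(np.float32))[:,0];h=h[np.hypot(*(h-c).T)>.055];c,r=circ(h)
    print(n,c,r,len(h))
    W=(np.abs(P[:,1])<.07)&(P[:,0]>.54)&(P[:,0]<.7)
    for a,b,s in((.024,.035,"stand"),(.045,.068,"slide")):
        q=P[W&(P[:,2]>a)&(P[:,2]<b)];box(q[:,:2],s);print(q.min(0),q.max(0))
    # slide line fit
    v=cv2.fitLine((q[:,:2]).astype(np.float32),cv2.DIST_HUBER,0,.01,.01).ravel();print(v,np.degrees(np.arctan2(v[1],v[0])),)
    q=P[(P[:,2]>.044)&(P[:,2]<.08)&(P[:,1]>.18)&(P[:,1]<.45)&(P[:,0]>.3)&(P[:,0]<.6)&(P[:,2]>.065)];box(q[:,:2],"pan high rim")
E
```

```text
top [ 0.5242 -0.311 ] 0.06348227507174398 50
stand 717 ((623.2325439453125, -10.776012420654297), (98.00556182861328, 46.251853942871094), 11.893324851989746)
[ 0.5715 -0.0428  0.024 ] [0.672  0.021  0.0349]
slide 226 ((628.5692138671875, -9.516538619995117), (101.3589096069336, 9.587478637695312), 12.080816268920898)
[ 0.5791 -0.0228  0.0472] [0.6784 0.0043 0.0645]
[ 0.9785  0.2063  0.626  -0.0097] 11.907448
pan high rim 227 ((474.5722351074219, 291.0516357421875), (68.91883087158203, 83.65697479248047), 82.01763916015625)
side [ 0.5238 -0.3103] 0.06380448495375371 37
stand 299 ((626.1937866210938, -11.355255126953125), (104.27730560302734, 50.19999694824219), 10.517581939697266)
[ 0.5709 -0.045   0.024 ] [0.6771 0.0055 0.035 ]
slide 234 ((629.2781372070312, -10.653274536132812), (102.05072784423828, 19.855146408081055), 13.989073753356934)
[ 0.5789 -0.0301  0.045 ] [0.679  0.0069 0.0637]
[ 0.9783  0.207   0.6186 -0.0141] 11.947121
pan high rim 100 ((494.0054626464844, 286.8511047363281), (79.83782196044922, 122.39446258544922), 80.76646423339844)
```

```bash
cat >> h.py <<'E'
from scipy.spatial.transform import Slerp
def Rt(s): return R.from_euler("xyz",s["tool_rot"])
def plan(p1,R1,n,p0=None,R0=None):
    """rows (tool-axis shift shares, turn shares) from pose 0 to pose 1 in n rows"""
    s=env.state();p0=s["ee_pos"] if p0 is None else p0;R0=Rt(s) if R0 is None else R0
    p0=np.array(p0,float);sl=Slerp([0,1],R.concatenate([R0,R1]));out=[];p,r=p0.copy(),R0
    for i in range(n):
        t=(i+1)/n;pt=p0+(np.array(p1)-p0)*t;rt=sl(t)
        a=np.round(r.inv().apply(pt-p)/.4,3);b=np.round((r.inv()*rt).as_rotvec()/np.radians(30),3)
        out.append([a.tolist(),b.tolist()]);p=p+r.apply(a*.4);r=r*R.from_rotvec(b*np.radians(30))
    for o in out:print(o)
def down(deg): return R.from_euler("xyz",[np.pi,0,np.radians(deg)])
E
python3 - <<'E'
from h import *
print("h"); plan([.472,.2916,.25],down(171.5),7)
print("d"); plan([.472,.2916,.06],down(171.5),4,[.472,.2916,.25],down(171.5))
d=np.load("pics/top0.npy");P=cloud("top",d).reshape(-1,3)
a=np.radians(11.9);q=P-[.6286,-.0095,0];x=q[:,0]*np.cos(a)+q[:,1]*np.sin(a);y=-q[:,0]*np.sin(a)+q[:,1]*np.cos(a)
for lo in np.arange(-.05,.05,.01):
    m=(x>lo)&(x<lo+.01)&(abs(y)<.004);print(round(lo,2),m.sum(),np.round(np.percentile(P[m,2],[20,50,80]),4))
m=(P[:,1]>.4)&(P[:,1]<.6)&(P[:,0]>.2)&(P[:,0]<.7);print(np.percentile(P[m,2],[50,90,99]))
E
```

```text
h
[[-0.125, -0.051, -0.0], [-0.001, -0.0, -0.051]]
[[-0.124, -0.055, -0.001], [-0.0, -0.0, -0.051]]
[[-0.122, -0.058, -0.0], [-0.001, -0.0, -0.051]]
[[-0.12, -0.061, -0.0], [-0.0, -0.001, -0.05]]
[[-0.119, -0.065, -0.001], [-0.001, 0.0, -0.051]]
[[-0.117, -0.067, -0.0], [-0.0, 0.0, -0.051]]
[[-0.115, -0.071, -0.0], [-0.001, 0.0, -0.051]]
d
[[0.0, -0.0, 0.119], [0.0, 0.0, 0.0]]
[[0.0, -0.0, 0.118], [0.0, 0.0, 0.0]]
[[0.0, -0.0, 0.119], [0.0, 0.0, 0.0]]
[[0.0, -0.0, 0.119], [0.0, 0.0, 0.0]]
-0.05 28 [0.0432 0.0591 0.0605]
-0.04 18 [0.0586 0.0604 0.0608]
-0.03 17 [0.0578 0.0595 0.0611]
-0.02 19 [0.0591 0.0603 0.0613]
-0.01 18 [0.0571 0.0592 0.061 ]
0.0 19 [0.0583 0.0597 0.0608]
0.01 17 [0.057  0.059  0.0604]
0.02 18 [0.0586 0.0602 0.0608]
0.03 17 [0.0574 0.0595 0.0609]
0.04 11 [0.0485 0.0497 0.0516]
[0.00066328 0.05931357 0.06315311]
```

Slide height along its length drops to 50 mm in the last 10 mm at +x, which confirms the notch end. Moving to the pan.

{"op": "arm_command", "data": {
  "moves": [
    [[-0.125,-0.051,0],[0,0,-0.051],1],
    [[-0.124,-0.055,0],[0,0,-0.051],1],
    [[-0.122,-0.058,0],[0,0,-0.051],1],
    [[-0.12,-0.061,0],[0,0,-0.05],1],
    [[-0.119,-0.065,0],[0,0,-0.051],1]
  ]
}}

```text
t: 0.72
ee_pos: [0.3921, 0.3623, 0.2495]
tool_rot: [-3.141, -0.001, 2.941]
wrist_force: [0.0, 0.4, -0.1]
grip_width: 0.0854
gripper_force: 0.0
```

{"op": "arm_command", "data": {
  "moves": [
    [[-0.117,-0.067,0],[0,0,-0.051],1],
    [[-0.115,-0.071,0],[0,0,-0.051],1],
    [[0,0,0.12],[0,0,0],1],
    [[0,0,0.1],[0,0,0],1],
    [[0,0,0],[0,0,0],1]
  ],
  "squeeze": 50
}}

```text
t: 1.35
ee_pos: [0.4688, 0.2904, 0.1577]
tool_rot: [-3.136, -0.009, 2.993]
wrist_force: [0.2, -0.4, -0.4]
grip_width: 0.0852
gripper_force: 0.0
```

{"op": "arm_command", "data": {
  "moves": [
    [[0,0,0.1],[0,0,0],1],
    [[0,0,0.1],[0,0,0],1],
    [[0,0,0.045],[0,0,0],1],
    [[0,0,0],[0,0,0],1]
  ]
}}

```text
t: 1.85
ee_pos: [0.4719, 0.2922, 0.064]
tool_rot: [-3.141, -0.001, 2.994]
wrist_force: [-0.3, 0.4, 0.6]
grip_width: 0.0852
gripper_force: 0.0
```

```bash
python3 - <<'E'
from h import *
s=env.state();print(s["ee_pos"],s["tool_rot"],s["joint_positions"])
f=lambda im,u,v,w,h:cv2.resize(im[v:v+h,u:u+w],(400,300),interpolation=cv2.INTER_CUBIC)
a=env.get_image("top")[0];b=env.get_image("side")[0]
cv2.imwrite("pics/g1.png",cv2.convertScaleAbs(np.hstack([f(a,110,190,133,100),f(b,270,160,120,90)])[:,:,::-1],alpha=1.4))
E
```

```text
[0.47190634 0.29224128 0.06396653] [-3.14101763e+00 -9.34620687e-04  2.99358334e+00] [ 3.98549754e-01  3.89593713e-01  1.73380810e+00 -6.44093889e-06
  1.01928818e+00 -1.02423415e+00]
```

View pics/g1.png

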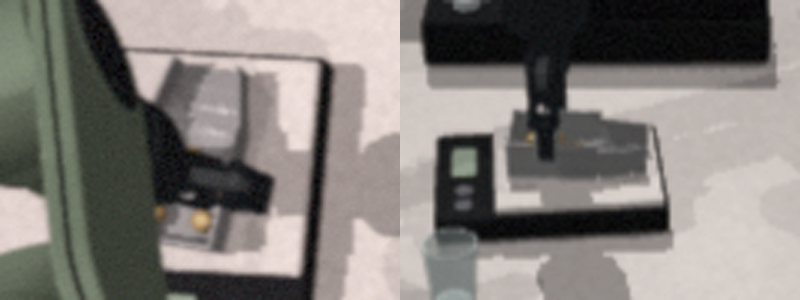

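The fingers straddle the pan at its parallel section. Closing.

{"op": "arm_command", "data": {
  "moves": [
    [[0,0,0],[0,0,0],-1],
    [[0,0,0],[0,0,0],-1],
    [[0,0,0],[0,0,0],-1],
    [[0,0,0],[0,0,0],-1]
  ],
  "squeeze": 60
}}

```text
t: 2.45
ee_pos: [0.4739, 0.293, 0.0664]
tool_rot: [3.139, 0.004, 2.993]
wrist_force: [0.1, -0.0, 6.1]
grip_width: 0.0648
gripper_force: 67.5
```

{"op": "arm_command", "data": {
  "moves": [
    [[0,0,-0.03],[0,0,0],-1],
    [[0,0,-0.05],[0,0,0],-1],
    [[0,0,-0.08],[0,0,0],-1],
    [[0,0,-0.1],[0,0,0],-1],
    [[0,0,-0.1],[0,0,0],-1]
  ]
}}

```text
t: 3.08
ee_pos: [0.4715, 0.2919, 0.2094]
tool_rot: [-3.141, -0.0, 2.993]
wrist_force: [0.4, -0.4, -1.0]
grip_width: 0.0647
gripper_force: 66.6
```

```bash
python3 - <<'E'
from h import *
s=env.state();print(s)
E
```

```text
{'t': 3.075, 'joint_positions': array([ 3.98159966e-01,  2.00384814e-01,  1.63581253e+00, -1.39125911e-05,
        1.30597398e+00, -1.02424962e+00]), 'qvel': array([-3.29416245e-04, -3.46994076e-01, -2.97877579e-01, -1.02180529e-03,
        6.35707368e-01, -1.19075797e-03]), 'effort': array([ 1.48482020e-01, -3.66530478e+01, -2.76816845e+01, -5.78985942e-03,
       -3.92429614e-01,  2.76560704e-04]), 'ee_pos': array([0.47154689, 0.29185566, 0.20944699]), 'tool_rot': array([-3.14128042e+00, -4.87397988e-04,  2.99320949e+00]), 'wrist_force': array([ 0.44883674, -0.42791804, -0.95113898]), 'torque': array([-0.02127436, -0.03351844, -0.0363278 ]), 'gripper_force': 66.56793594360352, 'grip_width': 0.0646794087246391}
```

```bash
sed -i 's|t=(i+1)/n;|t=(i+1)/n;t=(t-np.sin(2*np.pi*t)/(2*np.pi))*.6+t*.4 if ease else t;|; s|p0=None,R0=None)|p0=None,R0=None,ease=False)|' h.py; python3 - <<'E'
from h import *
s=env.state();print("now",s["ee_pos"])
plan([.4368,-.2404,.25],down(141.15),15,[.472,.2916,.209],down(171.5),ease=True)
E
```

```text
now [0.47154689 0.29185566 0.20944699]
[[-0.003, -0.037, -0.003], [-0.0, -0.0, 0.028]]
[[-0.005, -0.046, -0.003], [-0.0, -0.0, 0.035]]
[[-0.007, -0.062, -0.005], [-0.0, -0.0, 0.047]]
[[-0.011, -0.082, -0.007], [-0.0, -0.0, 0.064]]
[[-0.018, -0.104, -0.008], [-0.0, -0.0, 0.08]]
[[-0.027, -0.121, -0.009], [-0.0, -0.0, 0.094]]
[[-0.036, -0.133, -0.011], [-0.0, -0.0, 0.104]]
[[-0.044, -0.134, -0.011], [-0.0, -0.0, 0.108]]
[[-0.051, -0.128, -0.01], [-0.0, -0.0, 0.104]]
[[-0.051, -0.113, -0.01], [-0.0, -0.0, 0.094]]
[[-0.049, -0.093, -0.008], [-0.0, -0.0, 0.08]]
[[-0.041, -0.073, -0.006], [-0.0, -0.0, 0.063]]
[[-0.033, -0.053, -0.005], [-0.0, -0.0, 0.048]]
[[-0.025, -0.038, -0.004], [-0.0, -0.0, 0.035]]
[[-0.021, -0.031, -0.003], [-0.0, -0.0, 0.028]]
```

{"op": "arm_command", "data": {
  "moves": [
    [[-0.003,-0.037,-0.003],[0,0,0.028],-1],
    [[-0.005,-0.046,-0.003],[0,0,0.035],-1],
    [[-0.007,-0.062,-0.005],[0,0,0.047],-1],
    [[-0.011,-0.082,-0.007],[0,0,0.064],-1],
    [[-0.018,-0.104,-0.008],[0,0,0.08],-1]
  ]
}}

```text
t: 3.7
ee_pos: [0.4609, 0.1567, 0.2158]
tool_rot: [-3.139, -0.005, 2.859]
wrist_force: [-0.2, -0.5, -1.9]
grip_width: 0.0645
gripper_force: 66.6
```

{"op": "arm_command", "data": {
  "moves": [
    [[-0.027,-0.121,-0.009],[0,0,0.094],-1],
    [[-0.036,-0.133,-0.011],[0,0,0.104],-1],
    [[-0.044,-0.134,-0.011],[0,0,0.108],-1],
    [[-0.051,-0.128,-0.01],[0,0,0.104],-1],
    [[-0.051,-0.113,-0.01],[0,0,0.094],-1]
  ]
}}

```text
t: 4.32
ee_pos: [0.4429, -0.1085, 0.2365]
tool_rot: [-3.141, -0.005, 2.592]
wrist_force: [1.1, 0.5, -1.8]
grip_width: 0.0644
gripper_force: 66.6
```

{"op": "arm_command", "data": {
  "moves": [
    [[-0.049,-0.093,-0.008],[0,0,0.08],-1],
    [[-0.041,-0.073,-0.006],[0,0,0.063],-1],
    [[-0.033,-0.053,-0.005],[0,0,0.048],-1],
    [[-0.025,-0.038,-0.004],[0,0,0.035],-1],
    [[-0.021,-0.031,-0.003],[0,0,0.028],-1]
  ]
}}

```text
t: 4.95
ee_pos: [0.4356, -0.2403, 0.2479]
tool_rot: [3.141, -0.003, 2.462]
wrist_force: [0.5, -0.4, -1.9]
grip_width: 0.0645
gripper_force: 66.6
```

```bash
python3 - <<'E'
from h import *
s=env.state();print(s["t"],s["ee_pos"],s["tool_rot"],s["joint_positions"])
f=lambda im,u,v,w,h:cv2.resize(im[v:v+h,u:u+w],(400,300),interpolation=cv2.INTER_CUBIC)
a=env.get_image("top")[0];b=env.get_image("side")[0]
cv2.imwrite("pics/g2.png",cv2.convertScaleAbs(np.hstack([f(a,400,150,160,120),f(b,240,220,200,150)])[:,:,::-1],alpha=1.4))
# pour poses about lip
h=np.radians(-38.85);H=np.array([np.cos(h),np.sin(h),0]);lip=np.array([.524,-.3107,.21])-.022*H
def pose(deg):
    t=np.radians(deg);p=lip+H*(-.087*np.cos(t)+.0279*np.sin(t))+[0,0,.087*np.sin(t)+.0279*np.cos(t)]
    ax=np.cross(H,[0,0,-1]);return p,R.from_rotvec(ax*t)*down(141.15)
p0,R0=pose(0);plan(p0,R0,2)
for d in range(0,70,10):
    print(d+10,np.round(pose(d+10)[0],4));plan(*pose(d+10),2,*pose(d))
E
```

```text
4.95 [ 0.43556645 -0.24030013  0.24787763] [ 3.14148714e+00 -2.92524422e-03  2.46166098e+00] [-6.78371772e-01  4.41734094e-02  1.72789798e+00  1.12275452e-04
  1.37244634e+00 -1.56925856e+00]
[[-0.004, 0.001, 0.013], [-0.0, -0.001, -0.002]]
[[-0.004, 0.001, 0.014], [-0.001, -0.001, -0.002]]
10 [ 0.4439 -0.2462  0.2526]
[[-0.008, -0.0, -0.018], [0.0, 0.167, 0.0]]
[[-0.006, 0.0, -0.019], [0.0, 0.166, 0.0]]
20 [ 0.4506 -0.2516  0.266 ]
[[-0.008, 0.0, -0.018], [0.0, 0.167, 0.0]]
[[-0.006, 0.0, -0.019], [0.0, 0.166, -0.0]]
30 [ 0.4591 -0.2584  0.2777]
[[-0.008, -0.0, -0.018], [-0.0, 0.167, 0.0]]
[[-0.006, -0.0, -0.019], [-0.0, 0.166, -0.0]]
40 [ 0.4689 -0.2663  0.2873]
[[-0.008, 0.0, -0.018], [0.0, 0.167, 0.0]]
[[-0.006, -0.0, -0.019], [0.0, 0.166, -0.0]]
50 [ 0.48   -0.2752  0.2946]
[[-0.008, -0.0, -0.018], [0.0, 0.167, 0.0]]
[[-0.006, -0.0, -0.019], [-0.0, 0.166, 0.0]]
60 [ 0.4918 -0.2848  0.2993]
[[-0.008, 0.0, -0.018], [0.0, 0.167, -0.0]]
[[-0.006, 0.0, -0.019], [0.0, 0.166, -0.0]]
70 [ 0.5041 -0.2947  0.3013]
[[-0.008, -0.0, -0.018], [-0.0, 0.167, -0.0]]
[[-0.006, -0.0, -0.019], [-0.0, 0.166, 0.0]]
```

View pics/g2.png

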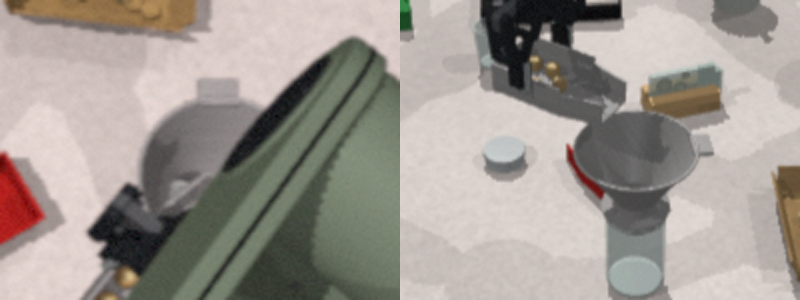

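The lip is over the funnel, with the chunks at the rear. Tilting slowly about the lip.

{"op": "arm_command", "data": {
  "moves": [
    [[-0.004,0,0.013],[0,0,0],-1],
    [[-0.004,0,0.013],[0,0,0],-1],
    [[-0.007,0,-0.018],[0,0.167,0],-1],
    [[-0.007,0,-0.019],[0,0.167,0],-1],
    [[-0.007,0,-0.018],[0,0.167,0],-1]
  ]
}}

```text
t: 5.68
ee_pos: [0.4477, -0.2477, 0.26]
tool_rot: [3.141, -0.265, 2.465]
wrist_force: [0.3, 0.3, -1.9]
grip_width: 0.0648
gripper_force: 66.5
```

{"op": "arm_command", "data": {
  "moves": [
    [[-0.0035,0,-0.009],[0,0.083,0],-1],
    [[-0.0035,0,-0.009],[0,0.083,0],-1],
    [[-0.0035,0,-0.009],[0,0.083,0],-1],
    [[-0.0035,0,-0.009],[0,0.083,0],-1],
    [[-0.0035,0,-0.009],[0,0.083,0],-1]
  ]
}}

```text
t: 6.3
ee_pos: [0.4576, -0.2557, 0.2739]
tool_rot: [3.141, -0.481, 2.465]
wrist_force: [-0.8, -0.2, -2.3]
grip_width: 0.0644
gripper_force: 66.6
```

{"op": "arm_command", "data": {
  "moves": [
    [[-0.0035,0,-0.009],[0,0.083,0],-1],
    [[-0.0035,0,-0.009],[0,0.083,0],-1],
    [[-0.0035,0,-0.009],[0,0.083,0],-1],
    [[-0.0035,0,-0.009],[0,0.083,0],-1],
    [[-0.0035,0,-0.009],[0,0.083,0],-1]
  ]
}}

```text
t: 6.92
ee_pos: [0.4698, -0.2655, 0.2852]
tool_rot: [3.141, -0.698, 2.465]
wrist_force: [-0.0, 0.6, -1.4]
grip_width: 0.0644
gripper_force: 66.7
```

{"op": "arm_command", "data": {
  "moves": [
    [[-0.0035,0,-0.009],[0,0.083,0],-1],
    [[-0.0035,0,-0.009],[0,0.083,0],-1],
    [[-0.0035,0,-0.009],[0,0.083,0],-1],
    [[-0.0035,0,-0.009],[0,0.083,0],-1],
    [[-0.0035,0,-0.009],[0,0.083,0],-1]
  ]
}}

```text
t: 7.55
ee_pos: [0.4836, -0.2766, 0.2929]
tool_rot: [3.141, -0.915, 2.465]
wrist_force: [0.1, 0.3, -1.2]
grip_width: 0.0646
gripper_force: 66.8
```

```bash
python3 - <<'E'
from h import *
s=env.state();print(s["t"],s["ee_pos"],s["tool_rot"],s["joint_positions"])
f=lambda im,u,v,w,h:cv2.resize(im[v:v+h,u:u+w],(400,300),interpolation=cv2.INTER_CUBIC)
a=env.get_image("top")[0];b=env.get_image("side")[0]
cv2.imwrite("pics/g3.png",cv2.convertScaleAbs(np.hstack([f(a,400,150,160,120),f(b,240,220,200,150)])[:,:,::-1],alpha=1.4))
E
```

```text
7.55 [ 0.48362787 -0.27661696  0.29290633] [ 3.14145875 -0.91471513  2.46475631] [-6.75523465e-01  7.20794541e-01  9.63895992e-01  1.68680823e-03
  2.37161602e+00 -1.56878444e+00]
```

View pics/g3.png

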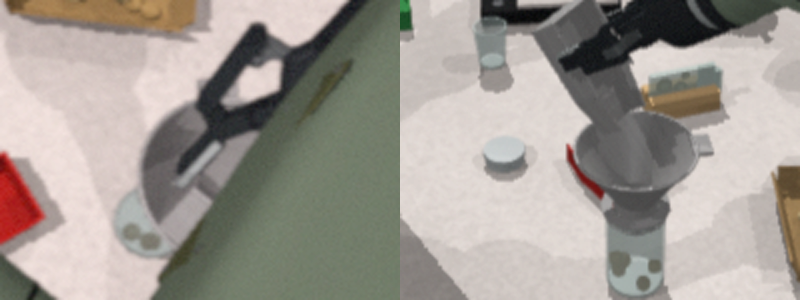

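The pan looks emptied and chunks are visible at the jar's bottom. I'll tilt a bit more with a small shake, then level and lift it to count.

{"op": "arm_command", "data": {
  "moves": [
    [[-0.0035,0,-0.009],[0,0.083,0],-1],
    [[-0.0035,0,-0.009],[0,0.083,0],-1],
    [[0.02,0,0],[0,0,0],-1],
    [[-0.02,0,0],[0,0,0],-1],
    [[0,0,0],[0,0,0],-1]
  ]
}}

```text
t: 8.28
ee_pos: [0.4888, -0.2816, 0.2953]
tool_rot: [-3.142, -1.0, 2.463]
wrist_force: [0.3, -0.5, -0.5]
grip_width: 0.0645
gripper_force: 66.8
```

{"op": "arm_command", "data": {
  "moves": [
    [[0.08,0,0],[0,0,0],-1],
    [[0.08,0,0.03],[0,-0.33,0],-1],
    [[0.05,0,0.03],[0,-0.33,0],-1],
    [[0.03,0,0.03],[0,-0.33,0],-1],
    [[0.03,0,0],[0,-0.33,0],-1]
  ]
}}

```text
t: 8.9
ee_pos: [0.4145, -0.2219, 0.3537]
tool_rot: [3.142, -0.304, 2.463]
wrist_force: [-0.4, -1.1, -0.6]
grip_width: 0.0646
gripper_force: 66.7
```

{"op": "arm_command", "data": {
  "moves": [
    [[0.03,0,0],[0,-0.33,0],-1],
    [[0,0,0],[0,-0.26,0],-1],
    [[0,0,0],[0,0,0],-1]
  ]
}}

```text
t: 9.28
ee_pos: [0.4048, -0.2138, 0.3578]
tool_rot: [3.142, 0.0, 2.464]
wrist_force: [0.6, 0.4, -0.6]
grip_width: 0.0646
gripper_force: 66.7
```

```bash
python3 - <<'E'
from h import *
s=env.state();print(s["t"],s["ee_pos"],s["tool_rot"],s["joint_positions"])
f=lambda im,u,v,w,h:cv2.resize(im[v:v+h,u:u+w],(400,300),interpolation=cv2.INTER_CUBIC)
a=env.get_image("top")[0];b=env.get_image("side")[0]
cv2.imwrite("pics/g4.png",cv2.convertScaleAbs(np.vstack([np.hstack([f(a,400,180,120,90),f(b,310,290,100,75)]),np.hstack([f(a,320,200,240,180),f(b,220,160,200,150)])])[:,:,::-1],alpha=1.5))
plan([.472,.2916,.25],down(171.5),14,ease=True)
E
```

```text
9.275 [ 0.40478463 -0.21382032  0.35779442] [3.14153684e+00 3.65334476e-04 2.46380622e+00] [-6.75441535e-01 -1.15940619e-01  1.65769086e+00  5.49770088e-05
  1.59947695e+00 -1.56844985e+00]
[[0.02, 0.033, 0.008], [0.0, -0.0, -0.03]]
[[0.025, 0.042, 0.01], [0.0, -0.0, -0.039]]
[[0.033, 0.059, 0.015], [0.0, -0.0, -0.054]]
[[0.042, 0.08, 0.019], [0.0, -0.001, -0.072]]
[[0.05, 0.104, 0.024], [0.0, -0.0, -0.091]]
[[0.052, 0.123, 0.028], [0.0, -0.0, -0.106]]
[[0.048, 0.136, 0.03], [0.001, -0.001, -0.114]]
[[0.041, 0.138, 0.031], [-0.0, -0.0, -0.114]]
[[0.029, 0.131, 0.028], [-0.0, -0.001, -0.106]]
[[0.02, 0.113, 0.024], [-0.0, 0.0, -0.091]]
[[0.011, 0.091, 0.019], [-0.0, -0.0, -0.072]]
[[0.005, 0.067, 0.014], [-0.0, -0.0, -0.054]]
[[0.003, 0.049, 0.01], [-0.0, -0.001, -0.039]]
[[0.001, 0.038, 0.008], [0.0, 0.0, -0.03]]
```

View pics/g4.png

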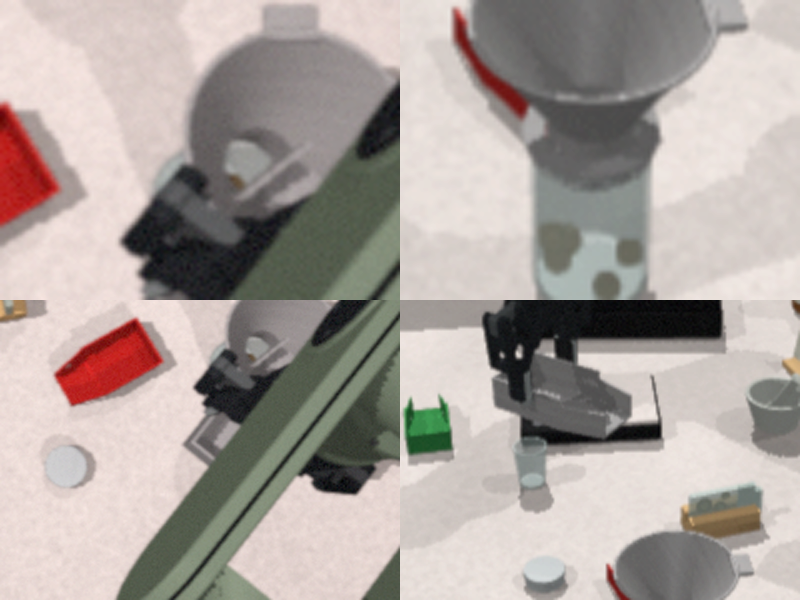

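The pan is empty, with chunks in the jar. Returning the pan.

{"op": "arm_command", "data": {
  "moves": [
    [[0.02,0.033,0.008],[0,0,-0.03],-1],
    [[0.025,0.042,0.01],[0,0,-0.039],-1],
    [[0.033,0.059,0.015],[0,0,-0.054],-1],
    [[0.042,0.08,0.019],[0,0,-0.072],-1],
    [[0.05,0.104,0.024],[0,0,-0.091],-1]
  ]
}}

```text
t: 10.0
ee_pos: [0.4256, -0.071, 0.3254]
tool_rot: [3.141, -0.003, 2.614]
wrist_force: [1.0, 0.5, -0.6]
grip_width: 0.0645
gripper_force: 66.7
```

{"op": "arm_command", "data": {
  "moves": [
    [[0.052,0.123,0.028],[0,0,-0.106],-1],
    [[0.048,0.136,0.03],[0,0,-0.114],-1],
    [[0.041,0.138,0.031],[0,0,-0.114],-1],
    [[0.029,0.131,0.028],[0,0,-0.106],-1],
    [[0.02,0.113,0.024],[0,0,-0.091],-1]
  ]
}}

```text
t: 10.62
ee_pos: [0.4592, 0.1968, 0.2685]
tool_rot: [-3.141, -0.004, 2.895]
wrist_force: [1.0, -0.3, -0.4]
grip_width: 0.0646
gripper_force: 66.7
```

{"op": "arm_command", "data": {
  "moves": [
    [[0.011,0.091,0.019],[0,0,-0.072],-1],
    [[0.005,0.067,0.014],[0,0,-0.054],-1],
    [[0.003,0.049,0.01],[0,0,-0.039],-1],
    [[0.001,0.038,0.008],[0,0,-0.03],-1],
    [[0,0,0],[0,0,0],-1]
  ]
}}

```text
t: 11.25
ee_pos: [0.4724, 0.2919, 0.2492]
tool_rot: [-3.141, -0.002, 2.994]
wrist_force: [0.8, 0.5, -1.5]
grip_width: 0.0645
gripper_force: 66.7
```

{"op": "arm_command", "data": {
  "moves": [
    [[0,0,0.1],[0,0,0],-1],
    [[0,0,0.12],[0,0,0],-1],
    [[0,0,0.12],[0,0,0],-1],
    [[0,0,0.07],[0,0,0],-1],
    [[0,0,0],[0,0,0],-1]
  ]
}}

```text
t: 11.88
ee_pos: [0.4703, 0.2896, 0.0834]
tool_rot: [-3.138, -0.006, 2.992]
wrist_force: [-0.6, -0.9, -0.8]
grip_width: 0.0644
gripper_force: 66.7
```

{"op": "arm_command", "data": {
  "moves": [
    [[0,0,0.025],[0,0,0],-1],
    [[0,0,0.01],[0,0,0],-1],
    [[0,0,0.008],[0,0,0],-1],
    [[0,0,0.004],[0,0,0],-1],
    [[0,0,0],[0,0,0],-1]
  ]
}}

```text
t: 12.5
ee_pos: [0.4723, 0.2916, 0.0671]
tool_rot: [3.141, -0.001, 2.993]
wrist_force: [0.3, 0.3, -0.6]
grip_width: 0.0644
gripper_force: 66.7
```

{"op": "arm_command", "data": {
  "moves": [
    [[0,0,0.0025],[0,0,0],-1],
    [[0,0,0],[0,0,0],1],
    [[0,0,0],[0,0,0],1],
    [[0,0,0],[0,0,0],1],
    [[0,0,0],[0,0,0],1]
  ]
}}

```text
t: 13.12
ee_pos: [0.4723, 0.2915, 0.066]
tool_rot: [3.141, -0.001, 2.993]
wrist_force: [0.3, 0.0, -0.2]
grip_width: 0.0857
gripper_force: 0.0
```

{"op": "arm_command", "data": {
  "moves": [
    [[0,0,-0.03],[0,0,0],1],
    [[0,0,-0.08],[0,0,0],1],
    [[0,0,-0.14],[0,0,0],1],
    [[0,0,-0.14],[0,0,0],1],
    [[0,0,0],[0,0,0],1]
  ]
}}

```text
t: 13.75
ee_pos: [0.4763, 0.2931, 0.2296]
tool_rot: [3.134, 0.011, 2.993]
wrist_force: [-0.2, 0.2, -1.1]
grip_width: 0.085
gripper_force: 0.0
```

```bash
python3 - <<'E'
from h import *
s=env.state();print(s["t"],s["ee_pos"],s["tool_rot"],s["joint_positions"],s["wrist_force"])
f=lambda im,u,v,w,h:cv2.resize(im[v:v+h,u:u+w],(400,300),interpolation=cv2.INTER_CUBIC)
a=env.get_image("top")[0];b,d=env.get_image("side")
cv2.imwrite("pics/g5.png",cv2.convertScaleAbs(np.vstack([np.hstack([f(a,420,180,120,90),f(b,320,310,80,60)]),np.hstack([f(a,60,160,240,180),f(b,250,140,160,120)])])[:,:,::-1],alpha=1.5))
P=cloud("side",d).reshape(-1,3);q=P[(d.ravel()>0)&(P[:,2]>.044)&(P[:,2]<.08)&(P[:,1]>.18)&(P[:,1]<.4)&(P[:,0]>.38)&(P[:,0]<.6)]
print(cv2.minAreaRect((q[:,:2]*1000).astype(np.float32)),q[:,2].max())
u=np.array([np.cos(.2077),np.sin(.2077)]);g=np.array([.6286,-.0095])-.022*u;print("grasp",g)
p0=s["ee_pos"]
plan([*g,.16],down(191.9),11,ease=True)
E
```

```text
13.75 [0.47628461 0.29310626 0.22957337] [3.13364103 0.01138417 2.99331504] [ 3.96429294e-01  1.82210335e-01  1.61386705e+00  9.28620445e-04
  1.33165857e+00 -1.02634838e+00] [-0.17038687  0.22046589 -1.07853891]
((494.9427795410156, 288.5716857910156), (82.10009765625, 126.12850189208984), 81.58590698242188) 0.0737538593744681
grasp [ 0.60707283 -0.01403662]
[[-0.017, -0.028, 0.006], [0.0, 0.0, -0.027]]
[[-0.025, -0.039, 0.009], [0.0, 0.0, -0.038]]
[[-0.035, -0.06, 0.013], [0.001, 0.001, -0.056]]
[[-0.045, -0.083, 0.018], [-0.0, -0.0, -0.077]]
[[-0.05, -0.102, 0.021], [0.0, 0.0, -0.093]]
[[-0.048, -0.111, 0.023], [0.001, 0.001, -0.098]]
[[-0.04, -0.107, 0.022], [0.0, -0.0, -0.093]]
[[-0.029, -0.09, 0.018], [0.0, 0.0, -0.077]]
[[-0.019, -0.067, 0.013], [0.001, 0.001, -0.057]]
[[-0.011, -0.045, 0.009], [-0.0, -0.0, -0.037]]
[[-0.007, -0.032, 0.006], [0.0, -0.0, -0.027]]
```

View pics/g5.png

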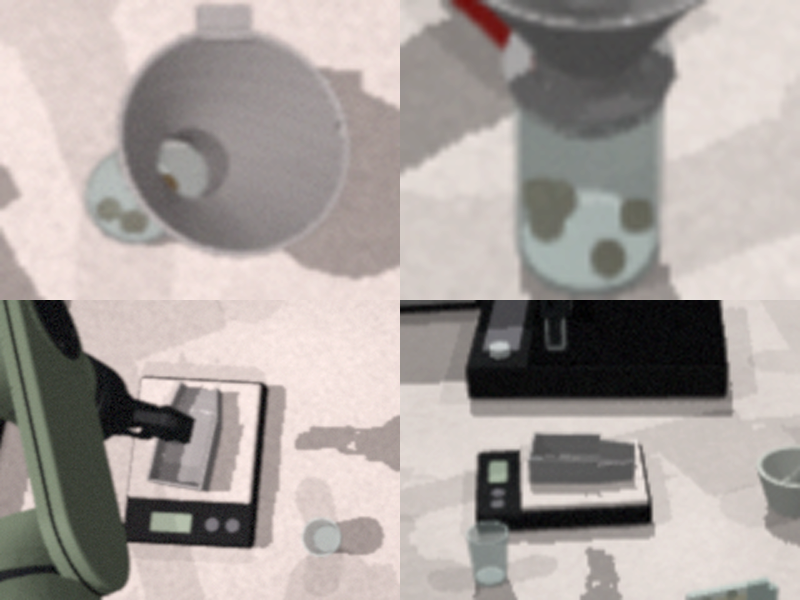

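The pan is upright on the scale and empty, the funnel is clear, and the chunks lie in the jar (a cluster of about three on the left, one in the centre, one on the right). Now the slide.

{"op": "arm_command", "data": {
  "moves": [
    [[-0.017,-0.028,0.006],[0,0,-0.027],0],
    [[-0.025,-0.039,0.009],[0,0,-0.038],-0.4],
    [[-0.035,-0.06,0.013],[0,0,-0.056],-0.4],
    [[-0.045,-0.083,0.018],[0,0,-0.077],-0.4],
    [[-0.05,-0.102,0.021],[0,0,-0.093],-0.4]
  ]
}}

```text
t: 14.48
ee_pos: [0.5283, 0.16, 0.1925]
tool_rot: [3.141, -0.005, -3.135]
wrist_force: [0.5, -1.0, -0.1]
grip_width: 0.0251
gripper_force: 0.0
```

{"op": "arm_command", "data": {
  "moves": [
    [[-0.048,-0.111,0.023],[0,0,-0.098],-0.4],
    [[-0.04,-0.107,0.022],[0,0,-0.093],-0.4],
    [[-0.029,-0.09,0.018],[0,0,-0.077],-0.4],
    [[-0.019,-0.067,0.013],[0,0,-0.057],-0.4],
    [[-0.011,-0.045,0.009],[0,0,-0.037],-0.4]
  ]
}}

```text
t: 15.1
ee_pos: [0.6, -0.0036, 0.1578]
tool_rot: [3.139, -0.006, -2.949]
wrist_force: [0.4, 0.3, -0.4]
grip_width: 0.0255
gripper_force: 0.0
```

{"op": "arm_command", "data": {
  "moves": [
    [[-0.007,-0.032,0.006],[0,0,-0.027],-0.4],
    [[0,0,0],[0,0,0],-0.4],
    [[0,0,0],[0,0,0],-0.4]
  ]
}}

```text
t: 15.48
ee_pos: [0.6062, -0.0136, 0.158]
tool_rot: [3.14, -0.002, -2.934]
wrist_force: [-0.1, 0.3, 0.4]
grip_width: 0.0259
gripper_force: 0.0
```

```bash
python3 - <<'E'
from h import *
s=env.state();print(s["t"],s["ee_pos"],s["tool_rot"],s["joint_positions"],s["grip_width"])
plan([.6071,-.014,.056],down(191.9),4)
E
```

```text
15.475 [ 0.60617806 -0.0135962   0.15801643] [ 3.14000058e+00 -1.68133937e-03 -2.93354449e+00] [-1.65505946e-01  3.59329177e-01  1.54692711e+00  9.19306633e-04
  1.23748287e+00 -1.94465080e+00] 0.02585775412173735
[[-0.001, -0.0, 0.064], [0.001, -0.001, 0.0]]
[[-0.0, -0.001, 0.064], [0.001, -0.001, 0.0]]
[[-0.001, -0.0, 0.063], [0.0, -0.0, 0.001]]
[[-0.0, -0.001, 0.064], [0.001, -0.001, -0.0]]
```

{"op": "arm_command", "data": {
  "moves": [
    [[0,0,0.075],[0,0,0],-0.4],
    [[0,0,0.075],[0,0,0],-0.4],
    [[0,0,0.065],[0,0,0],-0.4],
    [[0,0,0.04],[0,0,0],-0.4],
    [[0,0,0],[0,0,0],-0.4]
  ],
  "squeeze": 40
}}

```text
t: 16.1
ee_pos: [0.6055, -0.0135, 0.0553]
tool_rot: [3.14, -0.003, -2.933]
wrist_force: [0.9, -0.4, 0.5]
grip_width: 0.0261
gripper_force: 0.0
```

{"op": "arm_command", "data": {
  "moves": [
    [[0,0,0],[0,0,0],-1],
    [[0,0,0],[0,0,0],-1],
    [[0,0,0],[0,0,0],-1],
    [[0,0,0],[0,0,0],-1]
  ]
}}

```text
t: 16.6
ee_pos: [0.6075, -0.0141, 0.0576]
tool_rot: [3.141, 0.001, -2.934]
wrist_force: [-0.2, 2.4, 3.7]
grip_width: 0.0079
gripper_force: 44.2
```

{"op": "arm_command", "data": {
  "moves": [
    [[0,0,-0.02],[0,0,0],-1],
    [[0,0,-0.05],[0,0,0],-1],
    [[0,0,-0.1],[0,0,0],-1],
    [[0,0,-0.13],[0,0,0],-1],
    [[0,0,-0.13],[0,0,0],-1]
  ]
}}

```text
t: 17.23
ee_pos: [0.6067, -0.0147, 0.2313]
tool_rot: [-3.142, 0.0, -2.934]
wrist_force: [1.1, 0.1, -1.1]
grip_width: 0.0081
gripper_force: 43.7
```

{"op": "arm_command", "data": {
  "moves": [
    [[0,0,-0.13],[0,0,0],-1],
    [[0,0,-0.13],[0,0,0.15],-1],
    [[0,0,-0.13],[0,0,0.3],-1],
    [[0,0,-0.1],[0,0,0.33],-1],
    [[0,0,0],[0,0,0.33],-1]
  ]
}}

```text
t: 17.85
ee_pos: [0.608, -0.015, 0.4319]
tool_rot: [3.139, 0.011, 2.762]
wrist_force: [-0.1, 1.1, -0.3]
grip_width: 0.0082
gripper_force: 43.7
```

```bash
python3 - <<'E'
from h import *
s=env.state();print(s["t"],s["ee_pos"],s["tool_rot"],s["joint_positions"],s["grip_width"])
E
```

```text
17.85 [ 0.60797305 -0.01496716  0.43194332] [3.13923607 0.01067285 2.76201148] [-1.66856561e-01  1.99970638e-01  1.18349040e+00  5.10130930e-05
  1.74720182e+00 -1.35807506e+00] 0.00816587439297234
```

{"op": "arm_command", "data": {
  "moves": [
    [[0,0,0],[0,0,0.33],-1],
    [[0,0,0],[0,0,0.33],-1],
    [[0,0,0],[0,0,0.33],-1],
    [[0,0,0],[0,0,0.33],-1],
    [[0,0,0],[0,0,0.33],-1]
  ]
}}

```text
t: 18.48
ee_pos: [0.6065, -0.0147, 0.426]
tool_rot: [3.141, 0.0, 1.898]
wrist_force: [0.5, 0.3, 0.6]
grip_width: 0.0079
gripper_force: 43.7
```

{"op": "arm_command", "data": {
  "moves": [
    [[0,0,0],[0,0,0.33],-1],
    [[0,0,0],[0,0,0.33],-1],
    [[0,0,0],[0,0,0.25],-1],
    [[0,0,0],[-0.2,0,0],-1],
    [[0,0,0],[-0.3,0,0],-1]
  ]
}}

```text
t: 19.1
ee_pos: [0.6076, -0.015, 0.4259]
tool_rot: [2.875, -0.0, 1.427]
wrist_force: [-0.6, -0.5, 0.3]
grip_width: 0.0079
gripper_force: 43.7
```

{"op": "arm_command", "data": {
  "moves": [
    [[0,0,0],[-0.33,0,0],-1],
    [[0,0,0],[-0.33,0,0],-1],
    [[0,0,0],[-0.33,0,0],-1],
    [[0,0,0],[-0.33,0,0],-1],
    [[0,0,0],[-0.33,0,0],-1]
  ]
}}

```text
t: 19.73
ee_pos: [0.606, -0.0145, 0.4269]
tool_rot: [2.008, 0.0, 1.427]
wrist_force: [-0.0, 1.3, -1.8]
grip_width: 0.0079
gripper_force: 43.8
```

{"op": "arm_command", "data": {
  "moves": [
    [[0,0,0],[-0.33,0,0],-1],
    [[0,0,0],[-0.3,0,0],-1],
    [[0,0,0],[0,0,0],-1],
    [[0,0,0],[0,0,0],-1],
    [[0,0,0],[0,0,0],-1]
  ]
}}

```text
t: 20.35
ee_pos: [0.6123, 0.0071, 0.4291]
tool_rot: [1.912, -0.021, 1.506]
wrist_force: [-0.0, 0.1, -0.6]
grip_width: 0.0081
gripper_force: 43.8
```

```bash
python3 - <<'E'
from h import *
s=env.state();print(s["t"],s["ee_pos"],s["tool_rot"],s["joint_positions"],s["grip_width"],s["gripper_force"]);M=Rt(s).as_matrix();print(M)
f=lambda im,u,v,w,h:cv2.resize(im[v:v+h,u:u+w],(400,300),interpolation=cv2.INTER_CUBIC)
a=env.get_image("top")[0];b,d=env.get_image("side")
def px(n,p):
    c=env.camera_model(n);q=np.linalg.inv(c["cam_to_world"])@np.r_[p,1];u=c["camera_matrix"]@q[:3];return (u[:2]/u[2]).astype(int)
def cr(n,im):
    u,v=px(n,s["ee_pos"]);u=np.clip(u-80,0,480);v=np.clip(v-60,0,360);return f(im,u,v,160,120)
cv2.imwrite("pics/g6.png",cv2.convertScaleAbs(np.vstack([np.hstack([cr("top",a),cr("side",b)]),np.hstack([f(a,420,180,120,90),f(b,270,160,120,90)])])[:,:,::-1],alpha=1.5))
E
```

```text
20.35 [0.61226533 0.00706648 0.42913634] [ 1.911948   -0.02096315  1.50602604] [-0.19214579 -0.34142031  2.09396921  0.66905132  0.20566858 -0.68180993] 0.008092434841453881 43.756486773490906
[[ 0.06471079  0.33259251  0.94084788]
 [ 0.99768388 -0.04136739 -0.05399643]
 [ 0.02096161  0.94216292 -0.3344991 ]]
```

View pics/g6.png

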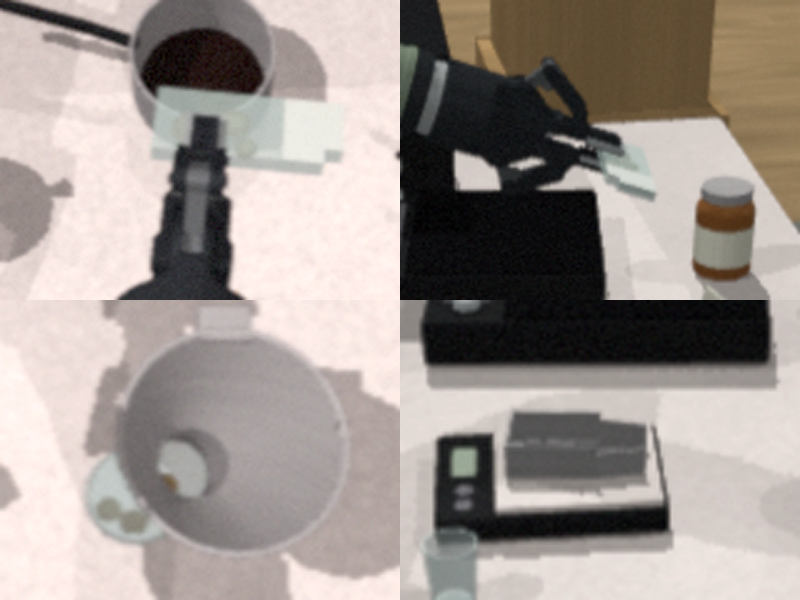

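The slide is held by the clear end, with the frosted label up and to the right (notch at lower right). It is tilted about 20° and far above the table. The pan is on the scale and the funnel is clear. Checking that the arm is still before handing in.

{"op": "arm_command", "data": {
  "moves": [
    [[0,0,0],[0,0,0],-1],
    [[0,0,0],[0,0,0],-1],
    [[0,0,0],[0,0,0],-1],
    [[0,0,0],[0,0,0],-1],
    [[0,0,0],[0,0,0],-1]
  ]
}}

```text
t: 21.08
ee_pos: [0.6121, 0.0072, 0.4281]
tool_rot: [1.913, -0.022, 1.506]
wrist_force: [-1.1, -0.0, -0.3]
grip_width: 0.0081
gripper_force: 43.8
```

```bash
python3 - <<'E'
from h import *
s=env.state();print(s["t"],s["ee_pos"],s["qvel"],np.degrees(np.arccos(Rt(s).as_matrix()[2,1])))
# slide tilt + chunk blobs in the jar (side view)
b,d=env.get_image("side");a,dt=env.get_image("top")
P=cloud("top",dt).reshape(-1,3);q=P[(dt.ravel()>0)&(np.hypot(P[:,0]-.64,P[:,1]+.03)<.09)&(P[:,2]>.36)&(P[:,2]<.5)&(P[:,1]<s["ee_pos"][1]-.015)]
n=np.linalg.svd(q-q.mean(0),full_matrices=False)[2][2];print("slide",len(q),q.mean(0),np.degrees(np.arccos(abs(n[2]))))
c=b[340:372,338:376];H=cv2.cvtColor(c,cv2.COLOR_RGB2HSV);m=((H[...,0]<35)&(H[...,1]>40)).astype(np.uint8)
print(cv2.connectedComponentsWithStats(m,connectivity=4)[2])
for r in m:print("".join(".#"[x] for x in r))
E
```

```text
21.075 [0.61207094 0.0072079  0.42805553] [-6.96774364e-04  1.13254543e-03 -3.65818187e-04 -8.99603797e-05
 -6.32617696e-04 -1.38716306e-03] 19.645122841072496
slide 1299 [ 0.62498462 -0.03668449  0.42526785] 18.017343148492007
[[   0    0   38   32 1216]]
......................................
......................................
......................................
......................................
......................................
......................................
......................................
......................................
......................................
......................................
......................................
......................................
......................................
......................................
......................................
......................................
......................................
......................................
......................................
......................................
......................................
......................................
......................................
......................................
......................................
......................................
......................................
......................................
......................................
......................................
......................................
......................................
```

```bash
python3 - <<'E'
from h import *
f=lambda im,u,v,w,h:cv2.resize(im[v:v+h,u:u+w],(400,480),interpolation=cv2.INTER_CUBIC)
a=env.get_image("top")[0];b=env.get_image("side")[0]
cv2.imwrite("pics/g7.png",cv2.convertScaleAbs(np.hstack([f(b,334,328,45,54),f(a,440,215,50,60)])[:,:,::-1],alpha=1.8))
E
```

```text
(no output)
```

View pics/g7.png

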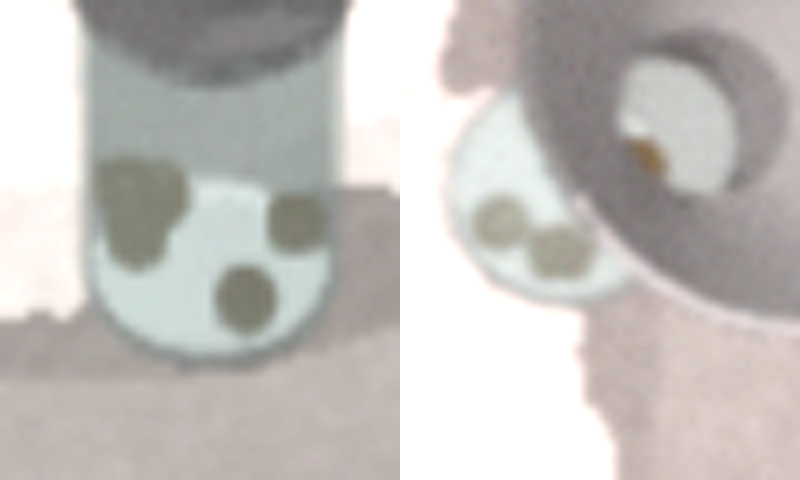

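The jar shows three touching chunks on the left (around (140,210)), one at (245,298) and one at (296,222), so all five are in. Handing in.

```bash
python3 -c "
from station import env
print(env.sign_off())"
```

```text
the job is handed in; nothing more can be done
None
```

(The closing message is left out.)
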